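# Put the stock terminal away in the push-to-open bench box

## Task

End of shift at the packing bench: press the orange spot on the flush lid of the blue bench box so that its push latch lets go and the lid springs open. Then put the handheld stock terminal into the box, lying flat on the bottom with its screen up, let go of it and leave the lid standing open for the count. Leave the books, the tape roll and the pen cup where they are.

Things in the scene. Friction and masses are not known exactly. Their poses are not given: they have to be found in the camera images.
- push_pad (a point): Orange round push spot, 36 mm across, on the grey lid; this point is the centre of its top face, 67.5 mm above the table while the lid is shut. The lid has no handle. It is a touch latch: push the spot straight down about 3 to 5 mm (the lid gives about 5 mm in all, against a spring of about 4 N, then meets a hard stop), and take the hand away upwards: the latch has let go and the spring swings the lid up by itself in about 2 s. The point and its axes move with the lid.
- lid (a joint): Lid angle in rad: 0 shut and latched, slightly negative while pressed (stop at -0.045), about 1.8 standing fully open, where the spring holds it. The lid is 200 by 150 by 8 mm; its hinge runs along the box's own x at the box's +y side (77 mm from the centre, 66 mm above the table) and the push spot is 127 mm from the hinge, by the -y edge. Open, it stands about 150 mm above the hinge, leaning outward (to +y).
- case_in (a point): Centre of the compartment floor in the blue bench box (fixed), 8 mm above the table. Box axes: x along the compartment, y towards the hinge (on the robot's right: turned about half a turn from the robot's axes), z up. Compartment 204 (x) by 154 mm (y); rim 66 mm above the table, 58 mm deep. Walls 36 mm thick on the y sides, 18 mm on the x sides; outside 240 by 226 mm.
- terminal_center (a point): Centre of the handheld stock terminal, a black slab with a pale blue screen, grey keys and yellow side buttons, lying on the table with its screen up: 140 mm long (its x, screen end at +x), 50 mm wide (y), 28 mm thick (z, out of the screen); 0.2 to 0.4 kg. This point is 14 mm above what it lies on.
- books: Bystander: pile of three children's books, blue, white and yellow, 150 (x) by 110 (y) by 54 mm; origin at the centre of the underside.
- tape_roll: Bystander: brown roll of packing tape lying flat, 110 mm across, 48 mm high; origin at the centre of the underside.
- pen_cup: Bystander: white pen cup with three pens, 76 mm across, 95 mm high (pens to 130 mm); origin at the centre of the underside.
Mind the look-alikes: they are no part of the job. There is more than one size of the part that bears terminal_center; the job needs the larger.

How it is judged:
By the outcome, as a careful person would: the job done as asked, in the order asked, and still so for the second after the job is handed in, with the robot touching nothing.
It also fails if it takes over 51 s, if anything falls off the work surface, if the arm or the gripper's body presses on something with over 40 N, if the wrist force passes 120 N, or if a joint passes its speed limit or range.

## Robot

A 6-joint arm with a two-finger parallel gripper is mounted at the origin on the work surface. World frame = base frame: x ahead of the robot, y to its left, z up, the work surface at z = 0. Lengths are in m, angles in rad, forces in N, time in s.
With the tool pointing down it reaches from about 0.325 to 0.9 m from the base axis. Payload 6.1 kg.
Tool frame: the origin (TCP) lies between the finger pads; the fingertips stand 14 mm ahead of it and the grasp point (between the pads) lies 5 mm behind it (arm.tips_ahead is the distance from the TCP to the fingertips, in m); z points along the fingers, y is the line along which they close (so a half turn about z gives the same grasp; the last joint's range is limited). The gripper opens to 87 mm and grips with 3 to 60 N. Pads are 19 mm wide; open, the fingers measure 117 mm over their backs; the gripper's body (75 mm by 190 mm) begins 51 mm behind the grasp point.
Start: joints at [-1.271, 0.22, 1.526, -0, 1.395, -0.126], TCP at [0.258, -0.569, 0.237] pointing down, gripper open.
Joint ranges: [-2.98, 2.98], [-0.91, 2.08], [0.09, 2.57], [-1.24, 4.39], [0.2, 2.65], [-2.68, 2.68]. Speed limits (rad/s): [2.57, 2.57, 3.01, 3.14, 3.14, 3.14].

## Interface

Orientations are given as a unit quaternion [w, x, y, z].
In Python, from plant import arm, imaging, status gives the robot as it stands. The module is installed in compiled form; this text tells all that it offers. Calls block until the motion is done:
- arm.goto(position, orientation): joint-space move of the TCP to a pose.
- arm.move_linear(position, ori=None, v=0.15): straight line of the TCP; ori=None keeps the orientation; v is the mean speed in m/s.
- arm.goto_joints(angles): joint-space move.
- arm.gripper_open() and arm.grasp(strength=None): open the fingers fully, or close them until they stop; strength is the grip in N (None keeps the last).
- arm.wait(seconds).
- arm.solve_ik(position, orientation): joint angles nearest the present ones, or None.
- imaging.capture(name): name is "side" or "top" or "wrist"; returns a dict with "pixels" (384x512x3 uint8, red, green, blue), "camera_matrix" (3x3 intrinsics, pixels), "R" (3x3) and "t" (3): a world point X has camera coordinates R X + t; the wrist camera has in their place "mount" (4x4, takes a point from camera to tool coordinates, whose origin is the TCP and whose axes are the flange's). Camera axes: x right, y down, z forward; pixel columns grow to the right and rows downward; lengths in m; the calibration is good to about 2 mm. A picture is of the moment at which its call begins: read the wrist's pose just before it. There is no depth.
A pose or a line that the arm cannot do raises arm.IKError and nothing moves.
- arm.finish_job(): hands the job in; it is judged then, once.
Readings, each from a call of its own:
- status.get_time_s(): time.
- status.get_q(): joint angles.
- status.get_dq(): joint speeds.
- status.get_joint_torque(): joint torques, N m.
- status.get_ee_pos(): TCP position.
- status.get_orientation(): TCP orientation.
- status.get_contact_force(): force on the tool from outside, world axes, zero at the start.
- status.get_moment(): the same for the moment, N m.
- status.get_grip_width(): finger opening in m.
- status.get_finger_force(): force on a finger pad.
Only numpy, scipy, OpenCV 4.12 (cv2) and the standard library are available. Lean on these libraries where they do the work, as an engineer would, in place of code of your own. Each camera call takes 0.05 s, during which the arm holds its last target. There are 200 camera calls.

## Working session

There is one attempt and no reset: what is moved stays moved. The work goes in short steps, each a Python script; the robot and the scene stay as the last script left them, time stands still between calls to the robot, and variables do not carry over. Pictures are saved under pics/ and viewed, at most 10 in all, crops included, and the job is handed in when it is done.

```bash
mkdir -p pics; cat > h.py <<'E'
import numpy as np, cv2
from plant import arm, imaging, status
from scipy.spatial.transform import Rotation as Ro
def save(c,n,crop=None,s=1):
    p=c["pixels"][:,:,::-1]
    if crop: p=p[crop[1]:crop[3],crop[0]:crop[2]]
    p=cv2.resize(p,None,fx=s,fy=s,interpolation=cv2.INTER_CUBIC); cv2.imwrite("pics/"+n,p)
def px2w(c,uv,z):
    K,R,t=c["camera_matrix"],np.array(c["R"]),np.array(c["t"])
    d=R.T@np.linalg.solve(K,[uv[0],uv[1],1.]); o=-R.T@t
    return o+d*(z-o[2])/d[2]
def down(yaw): # tool z down, tool y (closing) at angle yaw+90deg ; tool x at yaw
    q=(Ro.from_euler('z',yaw)*Ro.from_euler('x',np.pi)).as_quat(); return [q[3],q[0],q[1],q[2]]
E
python3 - <<'E'
from h import *
import pickle
c=imaging.capture("top"); pickle.dump(c,open("top.pkl","wb")); save(c,"top.png",None,1.5)
s=imaging.capture("side"); pickle.dump(s,open("side.pkl","wb")); save(s,"side.png",None,1.5)
print(status.get_time_s(),status.get_orientation(),status.get_ee_pos())
E
```

```text
0.1 [-8.98356132e-04  9.77422180e-01  2.11293793e-01 -8.93541006e-05] [ 0.2579626  -0.56867926  0.23551158]
```

View pics/top.png

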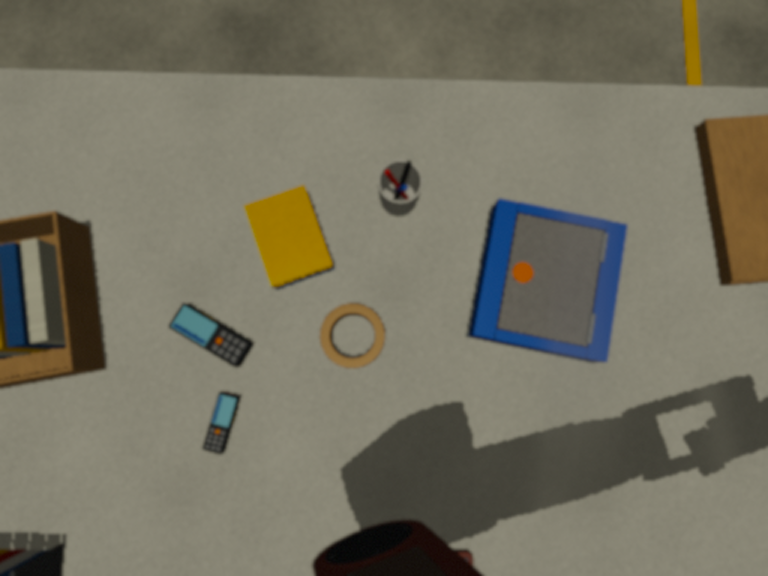

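View pics/side.png

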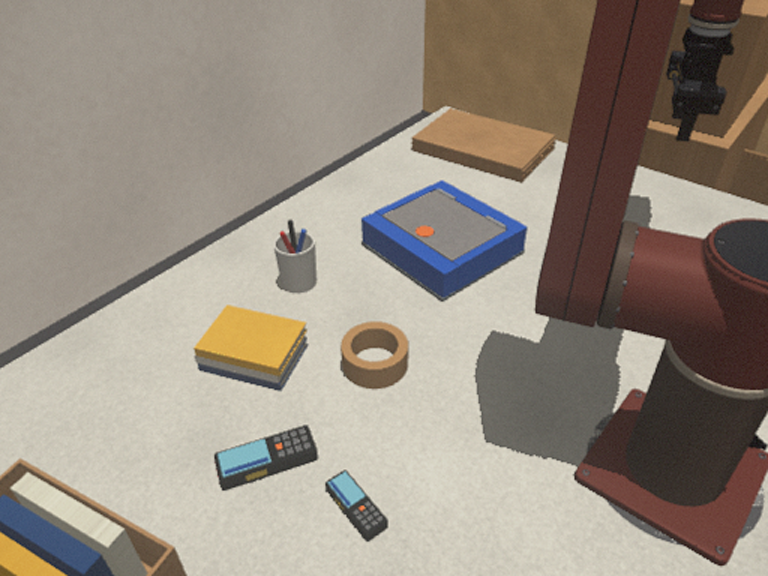

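The top view (at 1.5x) shows two terminals. The large one is at about (211,334) and the small one at about (222,422). The large one fits: it looks about 140x50 mm and its yellow side button shows in the side view at (257,475). The orange spot is at (522,272), the box centre is at about (550,280), and the hinge is on the right. Next I measure these and check with a crop.

```bash
python3 - <<'E'
from h import *
import pickle
c=pickle.load(open("top.pkl","rb")); s=pickle.load(open("side.pkl","rb"))
p=c["pixels"]; hsv=cv2.cvtColor(p,cv2.COLOR_RGB2HSV)
print("cam",-np.array(c["R"]).T@c["t"])
def blobs(c,m,z,n,amin=30):
    k,l,st,ce=cv2.connectedComponentsWithStats(m.astype(np.uint8))
    for i in range(1,k):
        if st[i,4]<amin: continue
        pts=np.argwhere(l==i)[:,::-1].astype(float)
        w=np.array([px2w(c,q,z)[:2] for q in pts]).astype(np.float32)
        r=cv2.minAreaRect(w*1000); b=cv2.boxPoints(r)
        print(n,st[i],"px",ce[i].round(1),"rect c",np.round(r[0],1),"size",np.round(r[1],1),"ang",round(r[2],1),"pxc->w",px2w(c,ce[i],z).round(4))
H,S,V=[hsv[...,i].astype(int) for i in range(3)]
roi=np.zeros(H.shape,bool); roi[195:305,105:175]=1
dark=roi&((V<85)|((H>85)&(H<110)&(S>80)))
blobs(c,dark,.028,"term")
blobs(c,roi&(H>85)&(H<112)&(S>70)&(V>90),.028,"screen",20)
orr=(H<12)&(S>180)&(V>120); orr[:,:320]=0; orr[:,370:]=0
blobs(c,orr,.0675,"pad")
bl=(H>105)&(H<125)&(S>150); bl[:,:300]=0
blobs(c,bl,.066,"box",200)
# side pad
hs=cv2.cvtColor(s["pixels"],cv2.COLOR_RGB2HSV).astype(int)
m=(hs[...,0]<12)&(hs[...,1]>180)&(hs[...,2]>150); m[:130]=0;m[180:]=0;m[:,:260]=0;m[:,310:]=0
blobs(s,m,.0675,"sidepad")
for uv in [(499,201),(627,225),(606,361),(470,336),(516,213),(608,233),(592,346),(498,330)]: print("corner",uv,px2w(c,np.array(uv)/1.5,.066).round(3))
for n,uv,z in [("books",(288,236),.054),("tape",(352,335),.048),("cup",(400,180),.095)]: print(n,px2w(c,np.array(uv)/1.5,z).round(3))
save(c,"crop.png",(100,190,270,310),4)
E
```

```text
cam [0.41065523 0.05448101 0.93412156]
term [ 114  202   55   43 1052] px [141.4 222.9] rect c [454.4 345.5] size [139.4  51.9] ang 60.7 pxc->w [0.454  0.3447 0.028 ]
term [136 261  24  41 568] px [147.8 281.1] rect c [309.1 319.8] size [ 37.1 100. ] ang 75.2 pxc->w [0.3086 0.3197 0.028 ]
screen [114 204  31  27 451] px [129.  216.8] rect c [469.2 377.1] size [69. 43.] ang 60.1 pxc->w [0.469  0.3773 0.028 ]
screen [141 263  16  22 237] px [148.9 273.5] rect c [327.5 317.9] size [29.8 49.7] ang 76.4 pxc->w [0.3272 0.318  0.028 ]
box [ 314  134   64   99 1912] px [334.5 183.1] rect c [ 564.4 -177.5] size [137.6 238.4] ang 80.4 pxc->w [ 0.561  -0.1446  0.066 ]
box [399 149  18  85 690] px [406.5 184.7] rect c [ 546.  -325.7] size [ 33.9 216.1] ang 83.1 pxc->w [ 0.5607 -0.3271  0.066 ]
corner (499, 201) [ 0.689 -0.141  0.066]
corner (627, 225) [ 0.651 -0.36   0.066]
corner (606, 361) [ 0.42  -0.316  0.066]
corner (470, 336) [ 0.457 -0.091  0.066]
corner (516, 213) [ 0.668 -0.17   0.066]
corner (608, 233) [ 0.637 -0.327  0.066]
corner (592, 346) [ 0.444 -0.293  0.066]
corner (498, 330) [ 0.468 -0.137  0.066]
books [0.622 0.218 0.054]
tape [0.456 0.105 0.048]
cup [0.711 0.03  0.095]
```

View pics/crop.png

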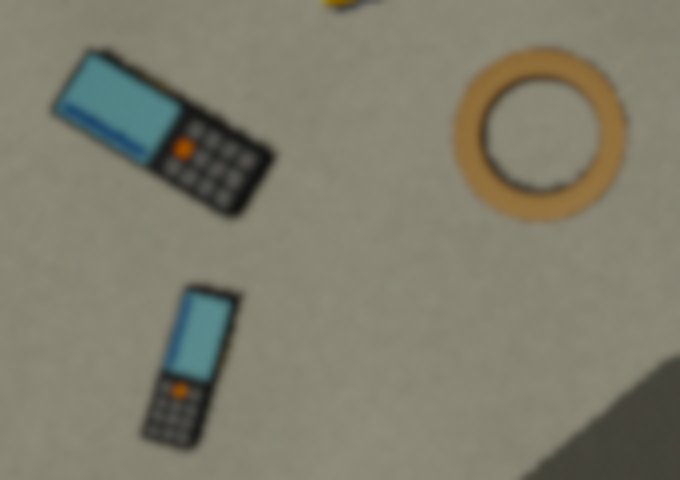

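The large terminal measures 139x52 mm at (0.454, 0.345), with its long axis at about 60.5° and its screen towards +x/+y. The small one is 100x37 mm. The box centre is at (0.554, -0.228) with its x axis at about 169.5°. That puts the spot at (0.564, -0.179), and the spot's pixel agrees. The gripper body is 190 mm wide, so I'll lay the terminal along the box's y axis to keep the body clear of the open lid. Pressing first.

```bash
python3 - <<'E'
from h import *
c=imaging.capture("wrist"); print(np.round(c["mount"],3))
Q=down(np.radians(79.5)); P=np.array([.564,-.179,0])
arm.goto(P+[0,0,.18],Q); arm.grasp(10)
print(status.get_ee_pos().round(4),status.get_q().round(2),status.get_contact_force().round(2),status.get_grip_width())
arm.move_linear(P+[0,0,.088],v=.12)
f0=status.get_contact_force()[2]
z=.0835
while z>.0755:
    arm.move_linear(P+[0,0,z],v=.02); f=status.get_contact_force()[2]-f0
    print(round(z,4),status.get_ee_pos().round(4),round(f,2))
    if f>8: break
    z-=.001
arm.move_linear(P+[0,0,.30],v=.3)
arm.wait(1.5)
t=imaging.capture("side"); save(t,"side2.png",(200,60,512,300),2.4)
print(status.get_time_s())
E
```

```text
[[ 0.001 -0.961 -0.278  0.077]
 [ 1.     0.001  0.001 -0.   ]
 [-0.001 -0.278  0.961 -0.148]
 [ 0.     0.     0.     1.   ]]
[ 0.564 -0.179  0.18 ] [-0.44  0.19  1.67  0.    1.28 -0.26] [0.26 0.27 0.59] 0.0006501942404383172
0.0835 [ 0.564  -0.179   0.0836] -0.47
0.0825 [ 0.564  -0.179   0.0825] -1.81
0.0815 [ 0.5642 -0.1791  0.0817] 0.55
0.0805 [ 0.5642 -0.1791  0.0807] 2.66
0.0795 [ 0.5642 -0.1791  0.0797] 3.0
0.0785 [ 0.5642 -0.1791  0.0785] 3.0
0.0775 [ 0.5642 -0.1791  0.0776] 1.83
0.0765 [ 0.5641 -0.1791  0.0765] 3.22
8.975
```

View pics/side2.png

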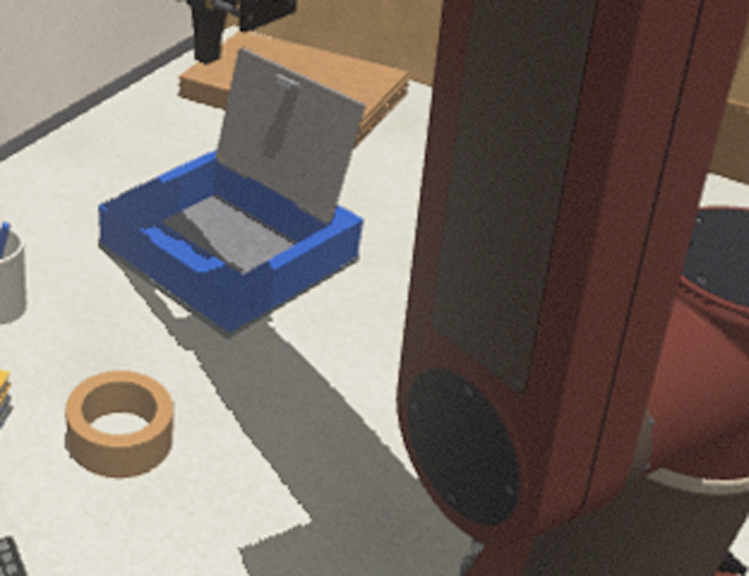

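The lid stands open: in this crop it is around (285,130), with the compartment empty at (235,235). Next I hover over the terminal, refine its pose with the wrist camera, and take a top view of the open box.

```bash
cat >> h.py <<'E'
def wcap():
    p=np.array(status.get_ee_pos()); o=status.get_orientation(); c=imaging.capture("wrist")
    Rt=Ro.from_quat([o[1],o[2],o[3],o[0]]).as_matrix(); M=np.array(c["mount"])
    Rc=Rt@M[:3,:3]; tc=Rt@M[:3,3]+p
    c["R"]=Rc.T; c["t"]=-Rc.T@tc; return c
E
python3 - <<'E'
from h import *
import pickle
arm.goto([.454,.345,.22],down(np.radians(60.5))); arm.gripper_open()
print(status.get_q().round(2),status.get_orientation().round(3))
c=wcap(); pickle.dump(c,open("w1.pkl","wb"))
t=imaging.capture("top"); pickle.dump(t,open("top2.pkl","wb")); save(t,"box.png",(290,110,460,260),4)
save(c,"w1.png",None,1.2)
hsv=cv2.cvtColor(c["pixels"],cv2.COLOR_RGB2HSV).astype(int)
m=((hsv[...,2]<85)|((hsv[...,0]>85)&(hsv[...,0]<110)&(hsv[...,1]>80))).astype(np.uint8)
k,l,st,ce=cv2.connectedComponentsWithStats(m)
for i in range(1,k):
    if st[i,4]>800:
        w=np.array([px2w(c,q,.028)[:2] for q in np.argwhere(l==i)[::3,::-1]],np.float32)*1000
        print(st[i],cv2.minAreaRect(w))
print(status.get_time_s())
E
```

```text
[0.51 0.1  1.69 0.   1.35 1.03] [-0.     0.864  0.504 -0.   ]
[  68    0   89   40 2140] ((408.2715759277344, 545.6146240234375), (34.26858901977539, 85.50430297851562), 60.5638313293457)
[ 230  101   46  122 2041] ((456.08538818359375, 352.9835205078125), (135.8022003173828, 49.643714904785156), 60.54884719848633)
[    0   214   512   170 63266] ((369.60064697265625, 192.6968994140625), (248.17990112304688, 704.556640625), 60.48884582519531)
12.55
```

View pics/w1.png

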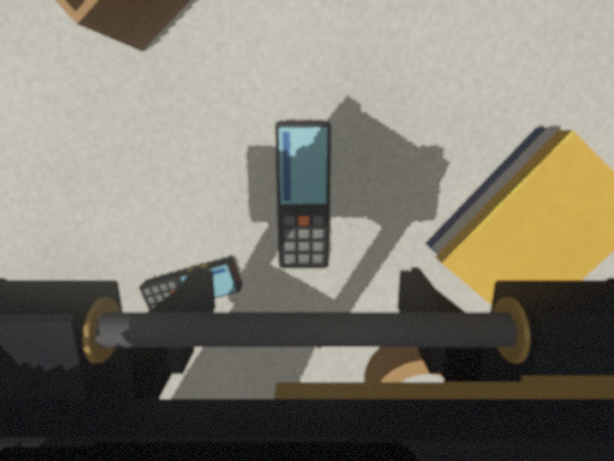

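View pics/box.png

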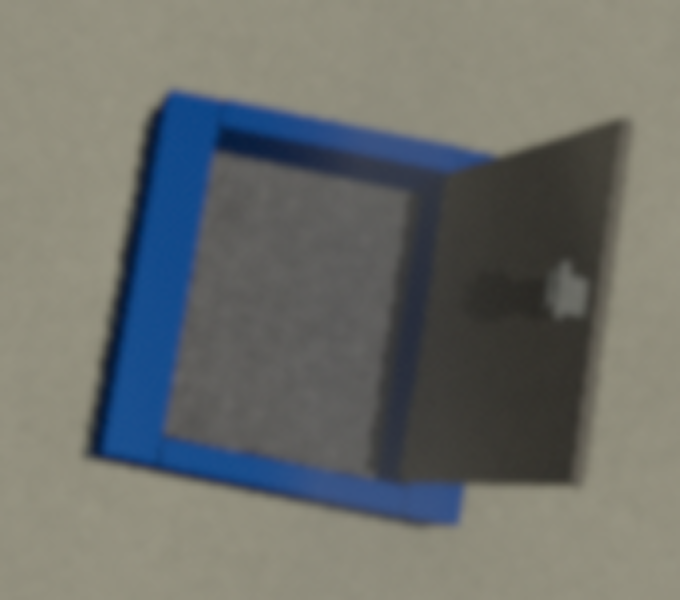

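The wrist view shows the large terminal at (303,194), with its screen end pointing up; the small one is at (190,283), lower left. The top crop shows the open compartment floor around (290,310). The two estimates along the terminal's length differ by about 8 mm, so I'll compare the screen centres, which parallax doesn't affect, and check the box compartment.

```bash
python3 - <<'E'
from h import *
import pickle
for n in ("top.pkl","top2.pkl","w1.pkl"):
    c=pickle.load(open(n,"rb")); hsv=cv2.cvtColor(c["pixels"],cv2.COLOR_RGB2HSV).astype(int)
    m=((hsv[...,0]>82)&(hsv[...,0]<122)&(hsv[...,1]>70)).astype(np.uint8)
    k,l,st,ce=cv2.connectedComponentsWithStats(m)
    for i in range(1,k):
        w=np.array([px2w(c,q,.028)[:2] for q in np.argwhere(l==i)[:,::-1]],np.float32)*1000
        r=cv2.minAreaRect(w)
        if st[i,4]>200 and r[0][1]>200 and r[0][0]>400 and r[0][1]<450: print(n,st[i],np.round(r[0],1),np.round(r[1],1),round(r[2],1))
c=pickle.load(open("w1.pkl","rb"))
for uv in [(278,121),(328,123),(328,268),(279,266)]: print("wr",px2w(c,np.array(uv)/1.2,.028).round(4))
c=pickle.load(open("top.pkl","rb"))
for uv in [(92,49),(275,155),(235,217),(52,108)]: print("top",px2w(c,np.array(uv)/4+[100,190],.028).round(4))
c=pickle.load(open("top2.pkl","rb"))
u=lambda a:np.array(a)/4+[290,110]
for n,a,z in [("floorTL",(213,152),.008),("floorTR",(412,190),.008),("floorBR",(375,475),.008),("rimTL",(220,127),.066),("rimBL",(163,440),.066),("rimBR",(400,482),.066),("rimTR",(443,178),.066),("outTL",(172,92),.066),("outBL",(103,455),.066),("outBR",(460,523),.066)]: print(n,px2w(c,u(a),z).round(4))
E
```

```text
top.pkl [114 204  32  27 496] [469.2 375.5] [71.8 45.8] 59.8
top2.pkl [115 204  31  27 468] [467.2 372.6] [71.7 44.7] 59.3
w1.pkl [ 234  109   39   61 1366] [470.1 376.4] [64.5 41.4] 59.5
wr [0.4706 0.4229 0.028 ]
wr [0.5078 0.4    0.028 ]
wr [0.4429 0.2805 0.028 ]
wr [0.4024 0.3058 0.028 ]
top [0.5062 0.3951 0.028 ]
top [0.4403 0.2741 0.028 ]
top [0.4005 0.2973 0.028 ]
top [0.4677 0.4179 0.028 ]
floorTL [ 0.6685 -0.1828  0.008 ]
floorTR [ 0.6449 -0.3185  0.008 ]
floorBR [ 0.4512 -0.2875  0.008 ]
rimTL [ 0.6689 -0.1727  0.066 ]
rimBL [ 0.4679 -0.1343  0.066 ]
rimBR [ 0.4446 -0.2816  0.066 ]
rimTR [ 0.6386 -0.3153  0.066 ]
outTL [ 0.6913 -0.1421  0.066 ]
outBL [ 0.4579 -0.0969  0.066 ]
outBR [ 0.42   -0.3181  0.066 ]
```

```bash
python3 - <<'E'
from h import *
import pickle
P=np.array([.4548,.3485,0])
arm.move_linear(P+[0,0,.06],down(np.radians(60.5)),v=.2); arm.move_linear(P+[0,0,.0175],v=.08)
print(status.get_contact_force().round(2))
arm.grasp(30); print("w",status.get_grip_width(),status.get_finger_force())
arm.move_linear(P+[0,0,.06],v=.1)
arm.move_linear(P+[0,0,.25],v=.25)
B=np.array([.5545,-.229,0]); Q=down(np.radians(79.5))
arm.goto(B+[0,0,.25],Q)
arm.move_linear(B+[0,0,.11],v=.15)
print("w",status.get_grip_width(),status.get_finger_force(),status.get_contact_force().round(2),status.get_ee_pos().round(4),status.get_q().round(2))
c=wcap(); pickle.dump(c,open("w2.pkl","wb")); save(c,"w2.png",None,1.5)
print(status.get_time_s())
E
```

```text
[ 0.22  0.21 -0.13]
w 0.04999040278617253 29.997630924917758
w 0.05018300596795873 29.9978751456365 [-0.33 -0.3  -3.08] [ 0.5554 -0.2294  0.1113] [-0.52  0.28  1.7   0.    1.16 -0.34]
19.6167
```

View pics/w2.png

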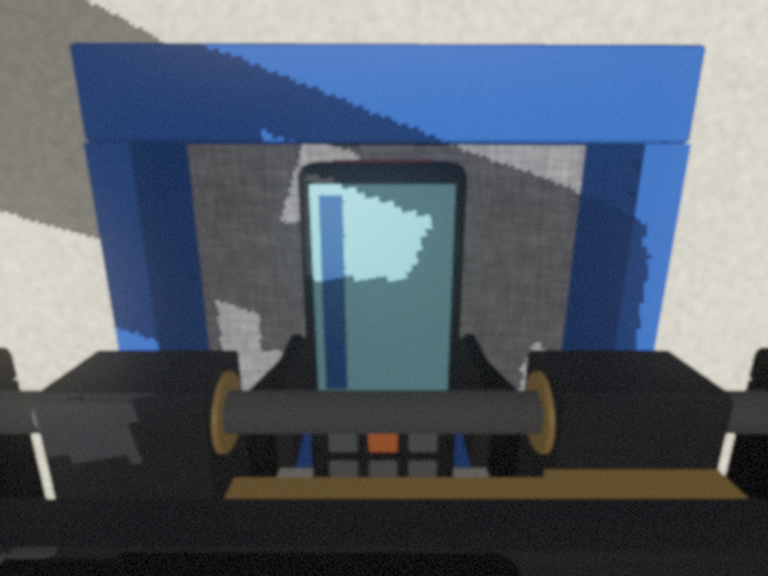

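The terminal sits square in the grip. Its screen end is at about (383,161), the inner -y rim is at row 142, and the x-side inner rims are near columns 135 and 643 (row 142). Now to turn these into gaps.

```bash
python3 - <<'E'
from h import *
import pickle
c=pickle.load(open("w2.pkl","rb")); B=np.array([.5545,-.229]); a=np.radians(169.5)
R=np.array([[np.cos(a),np.sin(a)],[-np.sin(a),np.cos(a)]])
for n,uv,z in [("rim L",(135,142),.066),("rim R",(640,143),.066),("rim mid",(384,142.5),.066),("outer L",(72,43),.066),("outer R",(704,45),.066),("endtop",(383,162),.1218),("cornL",(303,168),.1218),("cornR",(464,168),.1218),("TCP",None,0)]:
    w=px2w(c,np.array(uv)/1.5,z)[:2] if uv else status.get_ee_pos()[:2]
    print(n,(R@(w-B)*1000).round(1))
E
```

```text
rim L [ 96.  -79.3]
rim R [-103.2  -79.1]
rim mid [ -2.  -79.2]
outer L [ 114.3 -114.5]
outer R [-121.8 -114.2]
endtop [ -1.4 -73.1]
cornL [ 21.3 -71.4]
cornR [-24.5 -71.5]
TCP [-1.1  0.3]
```

The end gaps come out at about 6 mm (-y) and 8 mm (+y), and the angle is aligned. I'll shift about 1 mm towards the hinge and lower under guard.

```bash
python3 - <<'E'
from h import *
a=np.radians(169.5); B=np.array([.5545,-.229,0])+.001*np.array([-np.sin(a),np.cos(a),0])+.001*np.array([-np.cos(a)*1,-np.sin(a),0])*2
f0=status.get_contact_force()
arm.move_linear(B+[0,0,.11],v=.05)
for z in [.09,.08,.07,.06,.05,.04,.034,.031,.029,.028,.027,.026,.0255,.025,.0245]:
    arm.move_linear(B+[0,0,z],v=.05 if z>.032 else .02); f=status.get_contact_force()-f0
    print(z,status.get_ee_pos().round(4),f.round(2))
    if np.linalg.norm(f)>6: break
print(status.get_time_s())
E
```

```text
0.09 [ 0.556  -0.2302  0.0894] [0.72 0.   0.37]
0.08 [ 0.5558 -0.23    0.0792] [ 0.57  1.92 -1.48]
0.07 [ 0.5558 -0.2301  0.0692] [ 0.13  1.86 -0.25]
0.06 [ 0.5558 -0.2302  0.0593] [0.05 0.68 0.1 ]
0.05 [ 0.5559 -0.2304  0.0494] [ 1.17 -0.72  0.4 ]
0.04 [ 0.5558 -0.2301  0.0393] [ 0.34 -0.13 -0.72]
0.034 [ 0.5559 -0.2301  0.0335] [-0.03 -0.66 -0.  ]
0.031 [ 0.5562 -0.2303  0.0309] [-0.07 -0.55  0.67]
0.029 [ 0.5562 -0.2303  0.0289] [ 0.39 -0.43 -0.77]
0.028 [ 0.5562 -0.2303  0.0279] [ 0.31 -1.14  0.6 ]
0.027 [ 0.5562 -0.2303  0.0269] [-0.19 -0.16 -0.02]
0.026 [ 0.5565 -0.2305  0.0263] [ 0.72 -0.56  0.91]
0.0255 [ 0.5565 -0.2306  0.0259] [-0.3   0.22  3.57]
0.025 [ 0.5566 -0.2306  0.0256] [-1.08 -1.77  7.84]
24.2333
```

It has touched down cleanly at the expected height. Releasing and retreating.

```bash
python3 - <<'E'
from h import *
p=np.array(status.get_ee_pos())
arm.gripper_open(); arm.wait(.3)
arm.move_linear([p[0],p[1],.12],v=.08); arm.move_linear([p[0],p[1],.28],v=.2)
arm.goto([.45,.2,.3],down(np.radians(79.5))); arm.wait(.5)
a=imaging.capture("side"); t=imaging.capture("top")
A=a["pixels"][60:300,200:512]; T=t["pixels"][60:300,110:460]
im=np.hstack([A,T])[:,:,::-1]; cv2.imwrite("pics/end.png",cv2.resize(im,None,fx=1.2,fy=1.2))
print(status.get_time_s(),status.get_grip_width(),status.get_contact_force().round(2))
E
```

```text
29.9583 0.08711117079726281 [-0.66 -0.36  0.31]
```

View pics/end.png

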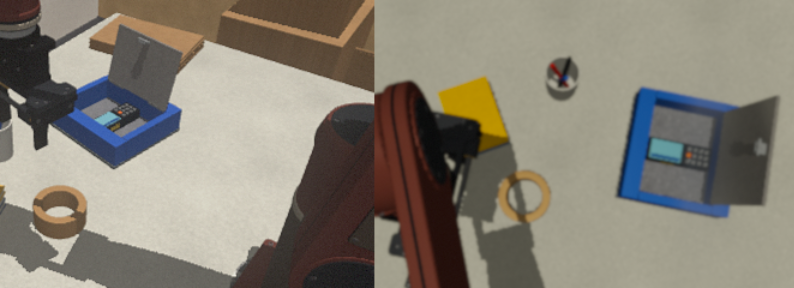

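The terminal lies flat in the box with its screen up, at (680,153). The lid stands open, and the books, tape roll and pen cup are where they were.

```bash
python3 -c "
from h import *
print(arm.finish_job(), status.get_time_s())"
```

```text
the job is handed in; nothing more can be done
the job is handed in; nothing more can be done
```

The job is handed in at about 30 s: the lid sprang open and stands open, the larger terminal lies flat in the box with its screen up and released, and the books, tape roll and pen cup were not touched.

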